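Load an arepa into the clamshell griddle from the sprung-flap bread bin

ROBOT

A 6-joint arm with a two-finger parallel gripper is mounted at the origin on the work surface. World frame = base frame: x ahead of the robot, y to its left, z up, the work surface at z = 0. Lengths are in mm, angles in rad, forces in N, time in s.
With the tool pointing down it reaches from about 350 to 975 mm from the base axis. Payload 7.1 kg.
Tool frame: the origin (TCP) lies between the finger pads; the fingertips stand 19 mm ahead of it and the grasp point (between the pads) is the TCP; y points along the fingers, z is the direction in which the jaws open and shut, and the axes are right-handed (so a half turn about y gives the same grasp; the last joint's range is limited). The gripper opens to 88 mm and grips with 3 to 60 N. Pads are 20 mm wide; open, the fingers measure 115 mm over their backs; the gripper's body (75 mm by 178 mm) begins 61 mm behind the grasp point.
Start: joints at [-1.192, 0.423, 1.63, -0, 1.089, -0.019], TCP at [242.135, -576.173, 241.675] pointing down, gripper open.
Joint ranges: [-3, 3], [-0.9, 2.11], [0.09, 2.58], [-1.31, 4.45], [0.11, 2.69], [-2.54, 2.54]. Speed limits (rad/s): [2.39, 2.39, 3.01, 3.14, 3.14, 3.14].

INTERFACE

Orientations are given as a rotation vector (axis times angle).
In Python, from workcell import ctrl gives the robot as it stands.
- The arm moves only by the tool servo_tool, never from a script. Its argument "moves" is text: rows parted by semicolons, each of 6 numbers parted by spaces: the shift along the world's x, y, z in m, then the turn, a rotation vector about the world's x, y, z in degrees. A call has 1 to 8 rows; each row is the pose to reach, as a shift and turn from the pose commanded when the call began; what a row does not reach only later rows make up. A row lasts 1/8 s, in which the tool goes at most 62.5 mm and 10.7 degrees, less where a joint would pass 70% of its speed; a pose out of reach is approached as far as the arm can. A call with a gripper value outside its range is refused whole. "hand" is the closure in counts, from 0 (fully open) to 255 (shut), set as the call begins (left out, the last holds). The fingers move at their own pace and stop on an object; the grip force is fixed at half the most. Time passes only in rows, so rows that repeat a pose let the fingers close. It gives the time, the measured TCP pose, the force and the opening at its end, in the units of the state.
- ctrl.get_obs(): the state, without advancing time (a new reading comes with each control period).
- ctrl.get_image(name): name is "scene" or "top" or "wrist"; returns a dict with "pixels" (420x560x3 uint8, red, green, blue), "depth" (420x560 float32, mm along the optical axis (not along the pixel's ray), 0 where there is no reading), "vertical_fov" (degrees; the focal length in pixels is half the picture's height over the tangent of half this angle, whatever the lens; pixels are square), "cx", "cy" (the principal point, pixels), "xyz" and "attitude" of the camera in the world; the wrist camera has in their place "T_tool_cam" (4x4, takes a point from camera to tool coordinates, whose origin is the TCP and whose axes are the tool frame's). Camera axes: x right, y up, looking along -z (the intrinsics and any distortion apply to the point x, -y, -z); pixel columns grow to the right and rows downward; lengths in mm; the calibration is good to about 2 mm. The wrist camera is an equidistant fisheye: a pixel r from the principal point sees the ray r / f radians off the axis. A picture is of the moment at which its call begins: read the wrist's pose just before it.
- ctrl.close_job(): hands the job in, once; it reports no verdict.
The state is a dict: "t": time; "qpos": joint angles; "qvel": joint speeds; "joint_torque": joint torques, N m; "ee_pos": TCP position; "orientation": TCP orientation; "ft_force": force on the tool from outside, world axes, zero at the start; "moment": the same for the moment, N m; "width": finger opening in mm.
Only numpy, scipy, OpenCV 4.12 (cv2) and the standard library are available. Lean on these libraries where they do the work, as an engineer would, in place of code of your own. Each camera call takes 0.05 s, during which the arm holds its last target.

TASK

Press the griddle's release button so that its lid springs up. Then draw the bread bin's sprung flap towards you and, keeping it open with the hand, take out the arepa and let the flap close behind it. Lay the arepa down flat near the middle of the griddle plate without dropping it, then shut the lid until it latches, leaving the other things on the counter where they stand.

Things in the scene. Friction and masses are not known exactly. Their poses are not given: they have to be found in the camera images.
- griddle: Round electric clamshell griddle, fixed, black base 224 mm across, steel lid. Origin: centre of its underside; its -x is its front (towards the robot): a nose 74 mm wide, 40 mm high, reaching 190 mm from the centre, bears the release button. Hinge at the back in a riser 80 mm wide, 90 mm high, 109 to 155 mm behind the centre. Stands left or right, turned up to 0.2 rad.
- plate (a point): Centre of the griddle's flat dark cooking plate, on its surface, 50 mm above the counter; plate diameter 202 mm, no rim. Axes as the griddle's.
- button_top (a point): Centre of the release button's top, an aluminium block 28 mm (front to back) x 44 mm (side to side), its top 60 mm above the counter, 169 mm in front of the griddle's centre. Pushed down to its stop, 13 mm (2 N to start, 4 N at the stop; the latch lets go at about 11 mm), it frees the lid, which springs up at once: keep the hand in front of the lid. The button returns by itself.
- release (a joint): Angle of the button's rocker, rad: 0 = button up (latch forward), 0.28 = button fully down (latch drawn back).
- lid (a joint): Opening angle of the lid, rad: 0 = shut (latched it rests within 0.015 of 0), 1.40 = fully open (80 degrees). Unlatched, its spring raises it in about a second and keeps it up. It swings up and back about the hinge. Shutting takes about 3 N near the front edge, about 8 N in the last 15 mm, where the latch snaps over: push down to 0 or just below (stop at -0.02).
- lid_hinge (a point): Middle of the lid's hinge axis (along the griddle's y), 120 mm behind the griddle's centre, 75 mm above the counter. The lid is a disc 220 mm across, centre 120 mm from the axis; its flat outer face (196 mm across) lies 33 mm outside the axis level; when shut 29 mm are left above the plate. A grip 64 mm wide reaches 251 mm from the axis; open, its end is about 325 mm above the counter.
- lid_top (a point): Centre of the lid's flat outer (top) face, 120 mm from the hinge axis; moves with the lid; its z axis is the outward normal.
- bin: Bread bin, fixed: 300 mm wide (y), 213 mm deep (x from -102 to +111 mm), 150 mm high, white steel, 6 mm wooden cheeks. Origin: centre of its underside; -x is its front (towards the robot). The flap closes its sloping front, from the 45 mm high sill at x = -100 mm up to the flat roof's edge at x = +30 mm. Inner floor 12 mm above the counter, 288 mm wide inside. Left or right, turned up to 0.2 rad.
- flap (a joint): Angle of the bin's clear acrylic flap (284 mm wide, 167 mm from hinge to free edge, 5 mm thick), rad: 0 = shut (slope 39 degrees), 0.89 = upright, 1.7 = fully forward (stop). Hinged along its lower edge at the sill, its upper edge swings over the top towards the robot. Drawn well past upright (about 1.4) it leaves room for a hand to go down inside it. A spring shuts it when let go: 1.2 N at the free edge shut, 1.4 N open.
- flap_hinge (a point): Middle of the flap's hinge axis (along the bin's y), 100 mm in front of the bin's centre, 45 mm above the counter.
- pull_top (a point): Middle of the top edge of the flap's steel pull: an upright plate 110 mm wide (y), 6 mm thick, at the flap's free edge, at the front edge of the roof. Shut, its top is 186 mm above the counter, 36 mm above the roof behind it. A finger put behind it, over the roof, draws the flap forward. Moves with the flap.
- arepa_center (a point): Centre of the arepa, a firm oval corn cake 90 mm long (its x) x 46 mm wide (its y; flat parallel sides) x 22 mm thick (z), about 85 g. It lies flat on the bin's floor behind the flap, about 35 mm in front of the bin's centre, its length front to back, turned up to 0.15 rad.
- mill: Bystander: glass pepper mill with steel collar, 58 mm across, 140 mm high; origin under its centre.
- pitcher: Bystander: small white ceramic pitcher, 88 mm across, 105 mm high, handle on its y side; origin under its centre.
- cup: Bystander: yellow plastic measuring cup, 72 mm across, 52 mm high, straight handle reaching 120 mm from the centre along its -x; origin under its centre.
- reamer: Bystander: wooden citrus reamer lying flat, 145 mm long along its x from its origin under the handle end, 44 mm thick.

How it is judged:
By the outcome, as a careful person would: the job done as asked, in the order asked, and still so for the second after the job is handed in, with the robot touching nothing.
It also fails if it takes over 72 s, if anything falls off the work surface, if the arm or the gripper's body presses on something with over 40 N, if the wrist force passes 120 N, or if a joint passes its speed limit or range.

## Working session

There is one attempt and no reset: what is moved stays moved. The work goes in short steps, Python scripts to look and compute and a tool call to move; the robot and the scene stay as the last step left them, time stands still between calls to the robot, and variables do not carry over. Pictures are saved under pics/ and viewed, and the job is handed in when it is done.

Besides the shell and the picture viewer there is one more tool, called after "Request:" as name(argument=value, ...) on one line, values as JSON. servo_tool: Moves the arm, as the interface text tells. Its arguments: {"type":"object","properties":{"moves":{"type":"string"},"hand":{"type":"number"}},"required":["moves"]}

```bash
ls; mkdir -p pics; cat > h.py <<'E'
import numpy as np, cv2
from scipy.spatial.transform import Rotation as R
from workcell import ctrl
np.set_printoptions(precision=4,suppress=True)
def grab(name,fn=None):
    im=ctrl.get_image(name)
    if fn: cv2.imwrite('pics/'+fn,cv2.cvtColor(im['pixels'],cv2.COLOR_RGB2BGR))
    return im
def obs():
    o=ctrl.get_obs()
    print({k:np.round(np.array(o[k]),3) for k in ['t','qpos','ee_pos','orientation','ft_force','width']})
    return o
E
python3 - <<'E'
from h import *
o=obs()
for n in ['scene','top','wrist']:
    im=grab(n,n+'0.png')
    print(n,{k:v for k,v in im.items() if k not in('pixels','depth')})
    np.savez('pics/'+n+'0.npz',**{k:v for k,v in im.items()})
E
```

```text
pics
{'t': np.float64(0.0), 'qpos': array([-1.192,  0.424,  1.631,  0.   ,  1.089, -0.019]), 'ee_pos': array([ 241.947, -575.701,  240.907]), 'orientation': array([-0.404,  2.005, -2.002]), 'ft_force': array([ 0.461,  0.605, -0.159]), 'width': np.float64(87.865)}
scene {'vertical_fov': 47.1781790629622, 'cx': 276.963069295108, 'cy': 208.612667188126, 'xyz': array([1086.3415, -374.704 ,  889.65  ]), 'attitude': array([0.6495, 0.3426, 0.9386])}
top {'vertical_fov': 46.17140604824564, 'cx': 279.2081537275985, 'cy': 211.49202639176855, 'xyz': array([ 379.5258,  -22.9906, 1179.7487]), 'attitude': array([ 0.1501, -0.1311, -1.5542])}
wrist {'vertical_fov': 65.70646984690485, 'cx': 279.5394430545621, 'cy': 213.98141882965263, 'T_tool_cam': array([[  -0.0012,   -0.9534,   -0.3016,  -82.7568],
       [   0.0004,    0.3016,   -0.9534, -143.3342],
       [   1.    ,   -0.0013,    0.    ,   -0.9027],
       [   0.    ,    0.    ,    0.    ,    1.    ]])}
```

View pics/scene0.png

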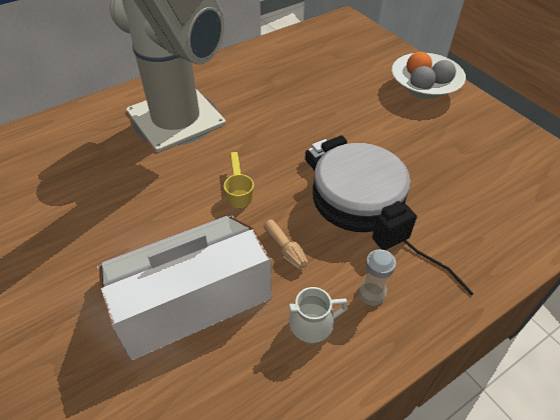

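View pics/top0.png

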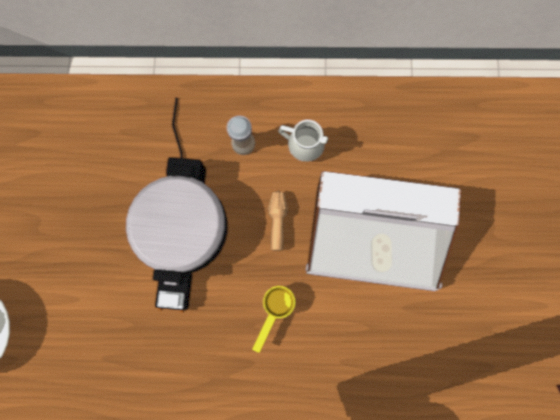

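View pics/wrist0.png

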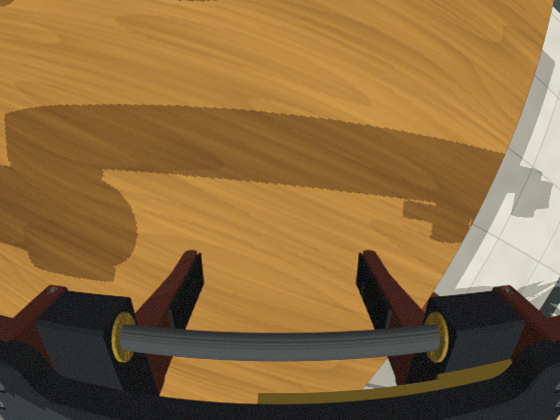

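The top view shows the griddle at left (centre about (177,222), button at (170,300)). The bin is at right, with its pull at about (390,216) and the arepa at (382,252). Next I deproject these.

```bash
cat >> h.py <<'E'
def cloud(im):
    d=np.array(im['depth']);h,w=d.shape
    f=h/2/np.tan(np.radians(float(im['vertical_fov']))/2)
    u,v=np.meshgrid(np.arange(w),np.arange(h))
    P=np.stack([(u-im['cx'])/f*d,-(v-im['cy'])/f*d,-d],-1)
    W=P@R.from_rotvec(im['attitude']).as_matrix().T+im['xyz']
    W[d==0]=np.nan
    return W
def at(W,u,v,r=1):
    return np.nanmedian(W[v-r:v+r+1,u-r:u+r+1].reshape(-1,3),0)
E
python3 - <<'E'
from h import *
im=np.load('pics/top0.npz');W=cloud(im)
ims=np.load('pics/scene0.npz');S=cloud(ims)
for n,p in dict(lid=(177,222),btn=(170,300),table=(230,330),riser=(185,167),arepa=(382,252),roof=(350,190),roof2=(440,205),pull=(390,216),floor=(350,250)).items(): print(n,at(W,*p))
for n,p in dict(table=(200,250-70),roof=(190,290),lid=(362,175),cup=(239,180)).items(): print('s',n,at(S,*p))
px=cv2.cvtColor(im['pixels'],cv2.COLOR_RGB2BGR)
a=cv2.resize(px[160:310,120:240],None,fx=3.3,fy=3.3,interpolation=cv2.INTER_CUBIC)
b=cv2.resize(px[160:310,300:470],None,fx=2.3,fy=3.3*1.0,interpolation=cv2.INTER_CUBIC)
b=cv2.resize(px[160:300,300:470],None,fx=2.3,fy=2.3,interpolation=cv2.INTER_CUBIC)
c=np.zeros((500,790,3),np.uint8);c[:a.shape[0],:a.shape[1]]=a;c[:b.shape[0],398:398+b.shape[1]]=b[:,:392]
cv2.imwrite('pics/crop0.png',c)
# lid circle: points z 95..115
z=W[...,2]
uu,vv=np.meshgrid(np.arange(560),np.arange(420))
m=(z>103)&(z<113)&(uu<240)&(uu>110)&(vv>150)&(vv<320)
pts=W[m];print('lid',m.sum(),pts.min(0),pts.max(0),pts.mean(0),np.median(pts[:,2]))
cs,_=cv2.findContours(m.astype(np.uint8),cv2.RETR_EXTERNAL,cv2.CHAIN_APPROX_NONE)
cc=max(cs,key=cv2.contourArea)[:,0];q=W[cc[:,1],cc[:,0],:2].astype(np.float32);q=q[~np.isnan(q).any(1)]
A=np.c_[2*q,np.ones(len(q))];s=np.linalg.lstsq(A,(q**2).sum(1),rcond=None)[0];print('circ',s[:2],np.sqrt(s[2]+s[0]**2+s[1]**2))
# button
m=(z>52)&(z<66)&(uu<200)&(uu>140)&(vv>285)&(vv<320)
print('btn',m.sum(),W[m].mean(0),cv2.minAreaRect(W[m][:,:2].astype(np.float32)))
m=(z>82)&(z<95)&(uu<215)&(uu>155)&(vv>150)&(vv<185)
print('riser',m.sum(),W[m].mean(0),cv2.minAreaRect(W[m][:,:2].astype(np.float32)))
# bin roof
m=(z>140)&(z<160)&(uu<475)&(uu>300)&(vv>150)&(vv<300)
print('roof',m.sum(),np.median(W[m][:,2]),cv2.minAreaRect(W[m][:,:2].astype(np.float32)))
m=(z>165)&(z<195)&(uu<475)&(uu>300)&(vv>150)&(vv<300)
print('pull',m.sum(),W[m].mean(0),cv2.minAreaRect(W[m][:,:2].astype(np.float32)))
E
```

```text
lid [547.7416 216.5203 107.9487]
btn [378.0782 234.4866  60.1727]
table [310.8653 104.1386   1.6201]
riser [675.9563 206.4079  98.8373]
arepa [ 488.0223 -235.812    95.5371]
roof [ 614.1219 -159.9554  150.2443]
roof2 [ 583.8573 -350.0366  151.6087]
pull [ 554.9185 -238.455   173.815 ]
floor [ 491.6901 -165.312    94.1984]
s table [265.0154 -59.4608  -2.3857]
s roof [ 635.4454 -254.0849  149.1686]
s lid [557.6499 218.5334 106.4167]
s cup [352.2794   8.9115  32.3599]
lid 6997 [416.383  116.9886 103.0049] [676.6955 327.129  112.9997] [540.03   222.7583 108.4579] 108.57043236131562
circ [540.1981 223.6892] 105.44121731601575
btn 251 [379.2627 236.0291  59.5615] ((379.368896484375, 237.0526885986328), (44.751731872558594, 27.787071228027344), 85.81896209716797)
riser 413 [682.8491 209.5051  89.5964] ((673.5774536132812, 221.072998046875), (100.6189956665039, 59.09693145751953), 87.80180358886719)
roof 6131 150.0861047422452 ((587.273193359375, -241.80596923828125), (300.75555419921875, 103.78463745117188), 83.08765411376953)
pull 252 [ 556.9381 -236.4875  181.3615] ((557.8161010742188, -237.13580322265625), (109.11944580078125, 6.852049827575684), 83.3473892211914)
```

View pics/crop0.png

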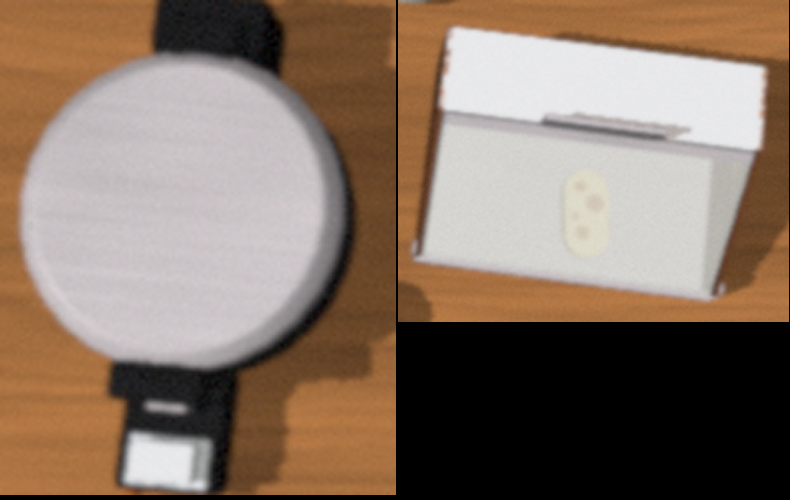

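```bash
python3 - <<'E'
from h import *
im=np.load('pics/top0.npz');W=cloud(im);z=W[...,2]
uu,vv=np.meshgrid(np.arange(560),np.arange(420))
print('tool axes cols',R.from_rotvec([-0.404,2.005,-2.002]).as_matrix())
# lid robust circle on flat face z>105, exclude grip (x<440)
m=(z>105)&(z<112)&(uu<240)&(uu>110)&(vv>180)&(vv<275)
from scipy.optimize import least_squares
cs,_=cv2.findContours(m.astype(np.uint8),cv2.RETR_EXTERNAL,cv2.CHAIN_APPROX_NONE)
cc=max(cs,key=cv2.contourArea)[:,0];q=W[cc[:,1],cc[:,0],:2];q=q[(q[:,0]>455)&(q[:,0]<635)]
r=least_squares(lambda p:np.hypot(*(q-p[:2]).T)-p[2],[545,220,98],loss='soft_l1');print('lid',r.x)
b=np.array([379.3,236.5]);d=r.x[:2]-b;print('d',np.hypot(*d),'yaw',np.arctan2(d[1],d[0]))
# bin
m=(z>147)&(z<154)&(uu<475)&(uu>300)&(vv>150)&(vv<300)
m=cv2.morphologyEx(m.astype(np.uint8),cv2.MORPH_OPEN,np.ones((5,5)))>0
rc=cv2.minAreaRect(W[m][:,:2].astype(np.float32));print('roof',rc,cv2.boxPoints(rc))
yaw=np.radians(rc[2]-90);ex=np.array([np.cos(yaw),np.sin(yaw)]);ey=np.array([-ex[1],ex[0]])
print('yaw',yaw,'c from roof',np.array(rc[0])-70.5*ex,'from pull',np.array([557.3,-236.8])-29*ex)
# arepa by ray to z=34
hsv=cv2.cvtColor(im['pixels'],cv2.COLOR_RGB2HSV)
sub=hsv[225:285,350:420];print(hsv[250,378],hsv[250,350],hsv[240,384])
am=((hsv[...,1]>30)&(uu>358)&(uu<410)&(vv>228)&(vv<278)).astype(np.uint8)
am=cv2.morphologyEx(am,cv2.MORPH_CLOSE,np.ones((7,7)));n,l,s,c=cv2.connectedComponentsWithStats(am)
k=1+np.argmax(s[1:,4]);ys,xs=np.where(l==k);print(s[k])
f=210/np.tan(np.radians(float(im['vertical_fov']))/2)
D=np.stack([(xs-im['cx'])/f,-(ys-im['cy'])/f,-np.ones(len(xs))],-1)@R.from_rotvec(im['attitude']).as_matrix().T
t=(32-im['xyz'][2])/D[:,2];P=(im['xyz']+D*t[:,None])[:,:2].astype(np.float32)
print('arepa',P.mean(0),cv2.minAreaRect(P)); w,v=np.linalg.eigh(np.cov(P.T));print(v[:,1],np.arctan(v[1,1]/v[0,1]))
# bystanders
for n,(a,b2,c2,d2) in dict(cup=(240,305,280,360),reamer=(262,292,185,255),pitcher=(275,335,110,165),mill=(222,260,110,160)).items():
    q=W[c2:d2,a:b2].reshape(-1,3);q=q[q[:,2]>12];print(n,q.min(0),q.max(0))
E
```

```text
tool axes cols [[-0.9221 -0.0009  0.387 ]
 [-0.387   0.0013 -0.9221]
 [ 0.0003 -1.     -0.0016]]
lid [546.8502 223.2267 100.2648]
d 168.0751339089582 yaw -0.0790544783414701
roof ((595.916015625, -241.91543579101562), (300.2243347167969, 85.3272476196289), 81.63602447509766) [[ 531.8707 -384.2251]
 [ 616.2904 -396.6369]
 [ 659.9613  -99.6058]
 [ 575.5416  -87.194 ]]
yaw -0.1459789114657669 c from roof [ 526.1659 -231.6604] from pull [ 528.6084 -232.5816]
[ 26  23 221] [ 20   7 212] [ 23  23 222]
[383 245   7   6  30]
arepa [ 504.4129 -255.6164] ((504.98394775390625, -257.5500183105469), (11.692108154296875, 14.031902313232422), 0.6739751100540161)
[-0.7796 -0.6262] 0.6767031158359392
cup [267.1456 -44.0139  12.2133] [412.5655  46.5087  56.362 ]
reamer [497.2204 -26.0853  16.1413] [641.5977  19.4799  48.0115]
pitcher [ 711.5509 -115.1496   12.0105] [796.5668  -4.9566 110.8253]
mill [734.6668  56.4247  13.0683] [791.6163 111.5659 143.1948]
```

```bash
python3 - <<'E'
from h import *
im=np.load('pics/top0.npz');W=cloud(im);z=W[...,2]
uu,vv=np.meshgrid(np.arange(560),np.arange(420))
# back edge of roof: per column smallest v with z in 145..155
m=(z>144)&(z<156)
def fit(q):
    l=cv2.fitLine(q.astype(np.float32),cv2.DIST_HUBER,0,.01,.01).ravel();return l,np.arctan(-l[0]/l[1])
back=[];front=[]
for u in range(330,452):
    v=np.where(m[165:230,u])[0]
    if len(v): back.append(W[165+v[0],u,:2])
print('back',fit(np.array(back)))
for u in list(range(320,360))+list(range(428,450)):
    v=np.where(m[165:235,u])[0]
    if len(v): front.append(W[165+v[-1],u,:2])
print('front',fit(np.array(front)))
p=(z>168)&(z<192)&(uu<475)&(uu>300)&(vv>150)&(vv<300)
print('pull',fit(W[p][:,:2]),W[p][:,:2].mean(0))
ms=(z>25)&(z<60)&(uu<450)&(uu>300)&(vv>255)&(vv<300)
sill=[]
for u in range(315,435):
    v=np.where(ms[255:300,u])[0]
    if len(v): sill.append(W[255+v[-1],u])
sill=np.array(sill);print('sill',fit(sill[:,:2]),sill.mean(0))
hsv=cv2.cvtColor(im['pixels'],cv2.COLOR_RGB2HSV)
am=((hsv[...,1]>15)&(uu>362)&(uu<402)&(vv>230)&(vv<275)).astype(np.uint8)
am=cv2.morphologyEx(am,cv2.MORPH_CLOSE,np.ones((7,7)));n,l,s,c=cv2.connectedComponentsWithStats(am)
k=1+np.argmax(s[1:,4]);ys,xs=np.where(l==k);print(s[k])
f=210/np.tan(np.radians(float(im['vertical_fov']))/2)
D=np.stack([(xs-im['cx'])/f,-(ys-im['cy'])/f,-np.ones(len(xs))],-1)@R.from_rotvec(im['attitude']).as_matrix().T
t=(32-im['xyz'][2])/D[:,2];P=(im['xyz']+D*t[:,None])[:,:2].astype(np.float32)
print('arepa',P.mean(0),cv2.minAreaRect(P)); w,v=np.linalg.eigh(np.cov(P.T));print(v[:,1],np.arctan(v[1,1]/v[0,1]))
E
```

```text
back (array([   0.1208,    0.9927,  636.8385, -246.0632], dtype=float32), np.float32(-0.12109812))
front (array([   0.1239,    0.9923,  550.0479, -207.3914], dtype=float32), np.float32(-0.12421829))
pull (array([   0.121 ,    0.9926,  556.472 , -236.7344], dtype=float32), np.float32(-0.12134167)) [ 557.0167 -236.8029]
sill (array([   0.1219,    0.9925,  424.376 , -226.3135], dtype=float32), np.float32(-0.12219126)) [ 424.3846 -226.2576   47.6871]
[371 234  21  38 692]
arepa [ 493.4162 -246.3122] ((493.45379638671875, -245.90577697753906), (46.59530258178711, 86.71747589111328), 88.84371948242188)
[-1.      0.0056] -0.005636349168622389
```

Request:
servo_tool(moves="0.19 0.43 0.07 0 0 80;0.19 0.43 0.07 0 0 80;0.19 0.43 0.07 0 0 80;0.19 0.43 0.07 0 0 80;0.19 0.43 0.07 0 0 80;0.19 0.43 0.07 0 0 80;0.19 0.43 0.07 0 0 80;0.19 0.43 0.07 0 0 80", hand=255)

```text
t: 1.15
ee_pos: [432.7, -143.8, 312.1]
orientation: [-1.308, 1.038, -1.039]
ft_force: [0.2, -0.6, -0.4]
width: 11.1
```

Request:
servo_tool(moves="-0.06 0.38 -0.13 0 0 73;-0.06 0.38 -0.13 0 0 73;-0.06 0.38 -0.13 0 0 73;-0.06 0.38 -0.13 0 0 73;-0.06 0.38 -0.13 0 0 73;-0.06 0.38 -0.13 0 0 73;-0.06 0.38 -0.13 0 0 73;-0.06 0.38 -0.13 0 0 73")

```text
t: 2.15
ee_pos: [371.3, 235.0, 180.9]
orientation: [-1.571, 0.056, -0.054]
ft_force: [-0.4, 0.5, 0.0]
width: -0.1
```

```bash
python3 - <<'E'
from h import *
o=obs()
grab('scene','scene1.png')
w=grab('wrist','wrist1.png')
print(R.from_rotvec(o['orientation']).as_matrix())
E
```

```text
{'t': np.float64(2.15), 'qpos': array([ 0.537,  0.247,  2.073,  0.   ,  0.823, -0.963]), 'ee_pos': array([371.301, 235.039, 180.906]), 'orientation': array([-1.571,  0.056, -0.054]), 'ft_force': array([-0.354,  0.457,  0.047]), 'width': np.float64(-0.142)}
[[ 0.9975 -0.0015  0.0703]
 [-0.0703 -0.0009  0.9975]
 [-0.0014 -1.     -0.001 ]]
```

View pics/scene1.png

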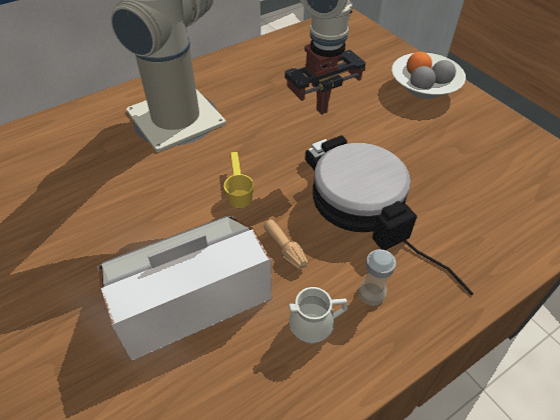

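View pics/wrist1.png

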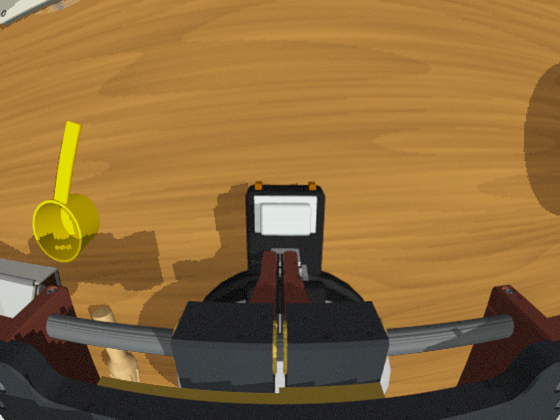

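Request:
servo_tool(moves="-0.002 0.001 -0.05 0 -10 0;-0.002 0.001 -0.095 0 -10 0;-0.002 0.001 -0.1 0 -10 0;-0.002 0.001 -0.1 0 -10 0;-0.002 0.001 -0.107 0 -10 0;-0.002 0.001 -0.107 0 -10 0")

```text
t: 3.0
ee_pos: [371.5, 235.4, 75.7]
orientation: [-1.557, -0.081, -0.197]
ft_force: [0.8, 0.2, 1.4]
width: 0.7
```

Request:
servo_tool(moves="0 0 -0.004 0 0 0;0 0 -0.007 0 0 0;0 0 -0.009 0 0 0;0 0 -0.01 0 0 0;0 0 -0.01 0 0 0")

```text
t: 3.62
ee_pos: [369.2, 234.7, 65.2]
orientation: [-1.56, -0.079, -0.194]
ft_force: [-11.5, 2.2, 22.6]
width: 0.5
```

```bash
python3 - <<'E'
from h import *
o=obs()
grab('scene','scene2.png')
E
```

```text
{'t': np.float64(3.625), 'qpos': array([ 0.605,  0.452,  2.221, -0.301,  0.34 , -0.615]), 'ee_pos': array([369.163, 234.736,  65.216]), 'orientation': array([-1.56 , -0.079, -0.194]), 'ft_force': array([-11.532,   2.188,  22.615]), 'width': np.float64(0.534)}
```

View pics/scene2.png

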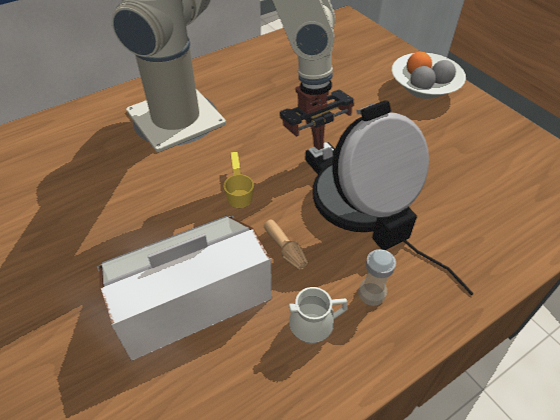

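Request:
servo_tool(moves="-0.005 0 0.06 0 0 0;-0.01 0 0.12 0 10 0;-0.01 0 0.18 0 10 0;0.03 -0.06 0.23 0 10 0;0.05 -0.12 0.24 0 10 0;0.08 -0.18 0.24 0 10 0;0.11 -0.24 0.24 0 10 0;0.13 -0.3 0.24 0 10 0", hand=0)

```text
t: 4.68
ee_pos: [487.5, -32.7, 304.5]
orientation: [-1.57, 0.057, -0.058]
ft_force: [0.4, 0.4, 0.2]
width: 77.2
```

Request:
servo_tool(moves="0.04 -0.1 0 0 0 4;0.085 -0.192 0 0 0 4;0.085 -0.192 0 0 0 4;0.085 -0.192 -0.03 0 0 4;0.085 -0.192 -0.06 0 0 4;0.085 -0.192 -0.075 0 0 4;0.085 -0.192 -0.075 0 0 4")

```text
t: 5.55
ee_pos: [571.0, -222.2, 228.2]
orientation: [-1.57, 0.004, -0.001]
ft_force: [-0.1, -0.1, 0.4]
width: 87.4
```

```bash
python3 - <<'E'
from h import *
o=obs()
a=grab('scene','scene3.png');b=grab('wrist','wrist3.png');c=grab('top','top3.png')
E
```

```text
{'t': np.float64(5.55), 'qpos': array([-0.39 ,  0.421,  1.667, -0.   ,  1.055, -1.958]), 'ee_pos': array([ 571.046, -222.159,  228.197]), 'orientation': array([-1.57 ,  0.004, -0.001]), 'ft_force': array([-0.125, -0.072,  0.442]), 'width': np.float64(87.421)}
```

View pics/scene3.png

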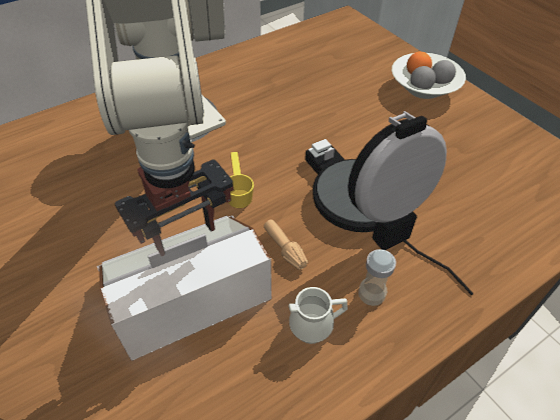

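View pics/wrist3.png

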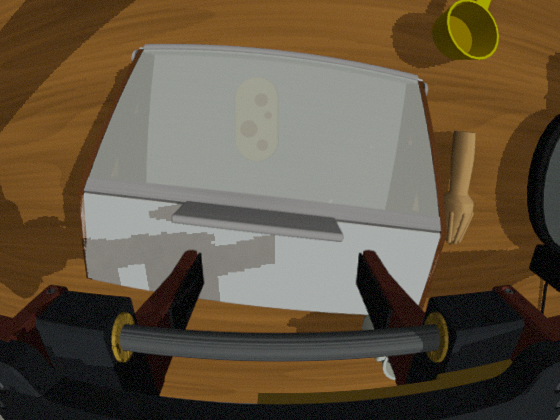

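View pics/top3.png

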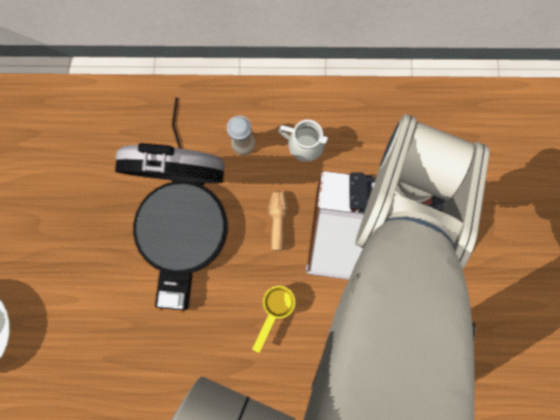

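Request:
servo_tool(moves="0.013 -0.018 0 0 0 0;0.013 -0.035 0 0 0 0;0.013 -0.035 -0.02 0 0 0;0.013 -0.035 -0.045 0 0 0;0.013 -0.035 -0.045 0 0 0")

```text
t: 6.32
ee_pos: [582.5, -256.5, 181.3]
orientation: [-1.568, 0.007, 0.001]
ft_force: [0.2, 1.3, 1.0]
width: 87.9
```

```bash
python3 - <<'E'
from h import *
o=obs()
b=grab('wrist','wrist4.png');c=grab('scene','scene4.png')
E
```

```text
{'t': np.float64(6.325), 'qpos': array([-0.434,  0.512,  1.642,  0.   ,  0.994, -2.001]), 'ee_pos': array([ 582.535, -256.499,  181.324]), 'orientation': array([-1.568,  0.007,  0.001]), 'ft_force': array([0.182, 1.305, 1.013]), 'width': np.float64(87.907)}
```

View pics/wrist4.png

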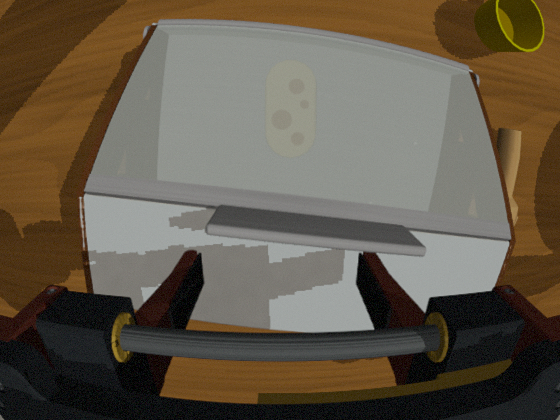

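View pics/scene4.png

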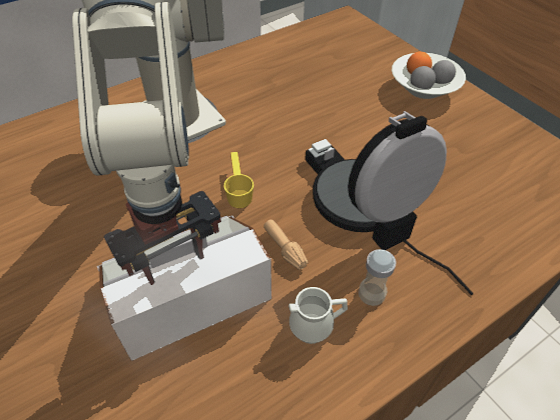

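Request:
servo_tool(moves="-0.02 0.002 0 0 0 0;-0.04 0.004 0 0 0 0;-0.06 0.006 0 0 0 0;-0.08 0.008 0 0 0 0;-0.1 0.01 0 0 0 0;-0.12 0.012 0 0 0 0;-0.14 0.014 0 0 0 0;-0.16 0.016 0 0 0 0")

```text
t: 7.42
ee_pos: [425.5, -241.9, 185.8]
orientation: [-1.573, -0.0, -0.006]
ft_force: [2.1, -0.7, -1.1]
width: 87.8
```

```bash
python3 - <<'E'
from h import *
o=obs()
b=grab('wrist','wrist5.png');c=grab('scene','scene5.png')
E
```

```text
{'t': np.float64(7.425), 'qpos': array([-0.542,  0.304,  1.971,  0.001,  0.862, -2.109]), 'ee_pos': array([ 425.466, -241.886,  185.823]), 'orientation': array([-1.573, -0.   , -0.006]), 'ft_force': array([ 2.112, -0.671, -1.112]), 'width': np.float64(87.8)}
```

View pics/wrist5.png

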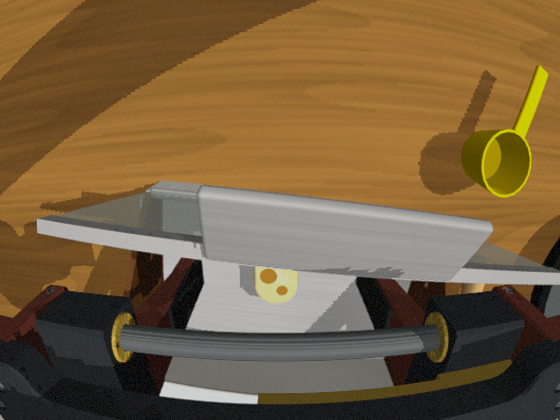

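View pics/scene5.png

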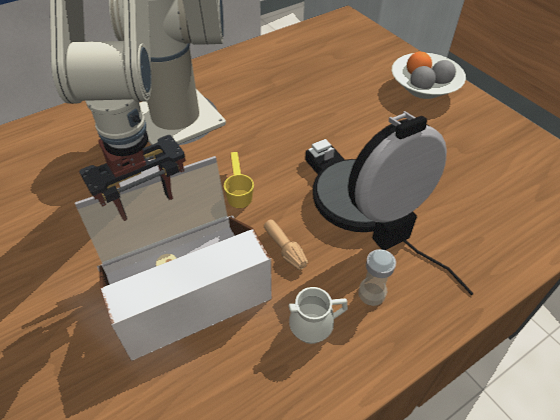

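```bash
cat >> h.py <<'E'
def wray(im,o,u,v,z):
    f=210/np.tan(np.radians(float(im['vertical_fov']))/2)
    dx,dy=u-im['cx'],v-im['cy'];r=np.hypot(dx,dy);th=r/f
    d=np.array([np.sin(th)*dx/r,-np.sin(th)*dy/r,-np.cos(th)])
    T=np.array(im['T_tool_cam']);Rt=R.from_rotvec(o['orientation']).as_matrix()
    dw=Rt@(T[:3,:3]@d);p=Rt@T[:3,3]+o['ee_pos']
    return p+dw*(z-p[2])/dw[2]
B=np.array([527.2,-232.9]);ex=np.array([.9926,-.1217]);ey=np.array([.1217,.9926])
def tob(p): d=np.array(p)[:2]-B;return d@ex,d@ey
def tow(x,y): return B+x*ex+y*ey
E
python3 - <<'E'
from h import *
im=np.load('pics/wrist0.npz')
o=dict(ee_pos=np.array([582.535,-256.499,181.324]),orientation=np.array([-1.568,.007,.001]))
for p in [(290,108),(291,61),(289,157),(266,110),(316,106)]:
    q=wray(im,o,*p,33);print(p,q,tob(q))
print(tob([425.5,-241.9]))
for x in (-163,-135,-114,-90,-32): print(x,tow(x,-17))
E
```

```text
(290, 108) [ 493.3159 -247.5409   33.    ] (np.float64(-31.851519406346995), np.float64(-18.656218215479246))
(291, 61) [ 450.6022 -246.599    33.    ] (np.float64(-74.36379893632079), np.float64(-22.919591271336373))
(289, 157) [ 537.5426 -248.3688   33.    ] (np.float64(12.14857643187081), np.float64(-14.095671621180006))
(266, 110) [ 495.0379 -268.7438   33.    ] (np.float64(-27.561913228282336), np.float64(-39.492715628018125))
(316, 106) [ 491.2091 -224.4699   33.    ] (np.float64(-36.75053064841395), np.float64(3.987607770787818))
(np.float64(-99.85212000000006), np.float64(-21.31029000000001))
-163 [ 363.3373 -229.9371]
-135 [ 391.1301 -233.3447]
-114 [ 411.9747 -235.9004]
-90 [ 435.7971 -238.8212]
-32 [ 493.3679 -245.8798]
```

Request:
servo_tool(moves="-0.02 0.003 0 0 0 -2;-0.04 0.006 -0.004 0 0 -4;-0.06 0.01 -0.01 0 0 -6;-0.06 0.01 -0.012 0 0 -6;-0.06 0.01 -0.012 0 0 -6")

```text
t: 8.15
ee_pos: [366.1, -232.1, 172.8]
orientation: [-1.57, 0.083, -0.086]
ft_force: [1.8, 0.2, 2.3]
width: 87.8
```

```bash
python3 - <<'E'
from h import *
o=obs();print(tob(o['ee_pos']))
c=grab('scene','scene6.png')
E
```

```text
{'t': np.float64(8.15), 'qpos': array([-0.593,  0.252,  2.093,  0.   ,  0.795, -2.056]), 'ee_pos': array([ 366.1  , -232.135,  172.824]), 'orientation': array([-1.57 ,  0.083, -0.086]), 'ft_force': array([1.801, 0.183, 2.305]), 'width': np.float64(87.784)}
(np.float64(-160.00127241045178), np.float64(-18.84661769991696))
```

View pics/scene6.png

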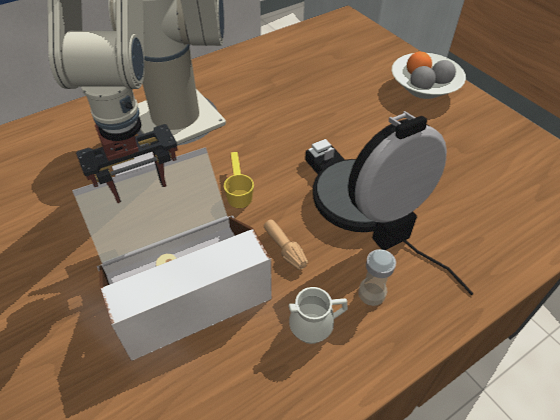

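Request:
servo_tool(moves="0.008 0 -0.015 0 0 0;0.017 -0.001 -0.03 0 0 0;0.025 -0.001 -0.044 0 0 0;0.035 -0.002 -0.06 0 0 0;0.046 -0.004 -0.074 0 0 0;0.056 -0.005 -0.083 0 0 0;0.068 -0.007 -0.09 0 0 0;0.07 -0.007 -0.091 0 0 0")

```text
t: 9.2
ee_pos: [436.0, -238.8, 80.4]
orientation: [-1.569, 0.084, -0.085]
ft_force: [1.7, -1.8, 0.5]
width: 87.8
```

```bash
python3 - <<'E'
from h import *
o=obs();print(tob(o['ee_pos']))
c=grab('scene','scene7.png');c=grab('wrist','wrist7.png')
E
```

```text
{'t': np.float64(9.2), 'qpos': array([-0.525,  0.5  ,  2.003,  0.   ,  0.638, -1.988]), 'ee_pos': array([ 436.041, -238.81 ,   80.354]), 'orientation': array([-1.569,  0.084, -0.085]), 'ft_force': array([ 1.685, -1.76 ,  0.501]), 'width': np.float64(87.757)}
(np.float64(-89.76504473195511), np.float64(-16.960257038329523))
```

View pics/scene7.png

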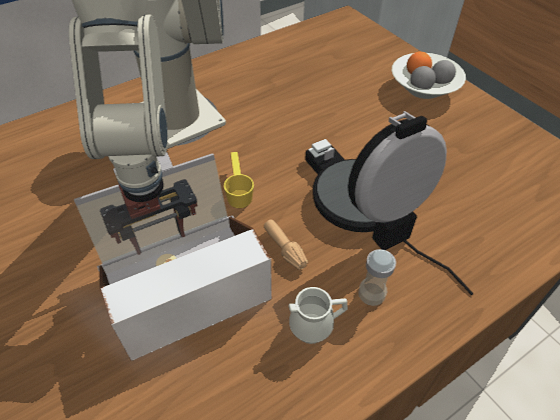

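View pics/wrist7.png

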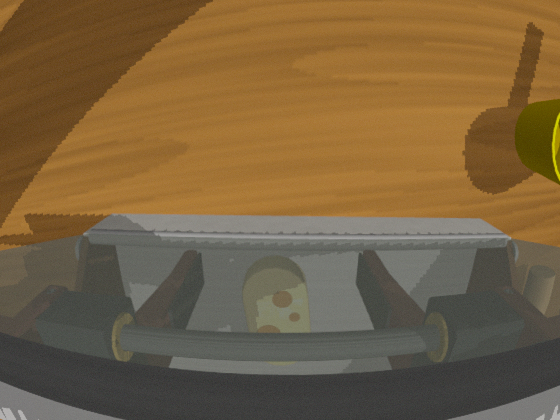

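Request:
servo_tool(moves="0.015 -0.002 0 0 0 2;0.03 -0.004 0 0 0 4;0.045 -0.006 0 0 0 6;0.0575 -0.008 -0.005 0 0 6.2;0.0575 -0.008 -0.018 0 0 6.2;0.0575 -0.008 -0.032 0 0 6.2;0.0575 -0.008 -0.044 0 0 6.2;0.0575 -0.008 -0.045 0 0 6.2")

```text
t: 10.3
ee_pos: [490.9, -246.1, 34.8]
orientation: [-1.569, 0.002, 0.002]
ft_force: [1.2, 0.7, 0.3]
width: 88.0
```

```bash
python3 - <<'E'
from h import *
o=obs();print(tob(o['ee_pos']))
c=grab('scene','scene8.png');c=grab('wrist','wrist8.png')
E
```

```text
{'t': np.float64(10.3), 'qpos': array([-0.486,  0.634,  1.893, -0.   ,  0.618, -2.057]), 'ee_pos': array([ 490.904, -246.106,   34.817]), 'orientation': array([-1.569,  0.002,  0.002]), 'ft_force': array([1.21 , 0.71 , 0.301]), 'width': np.float64(87.979)}
(np.float64(-34.42038655800384), np.float64(-17.525175518041344))
```

View pics/scene8.png

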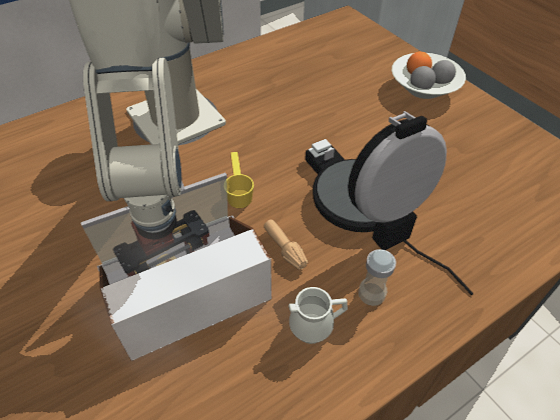

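View pics/wrist8.png

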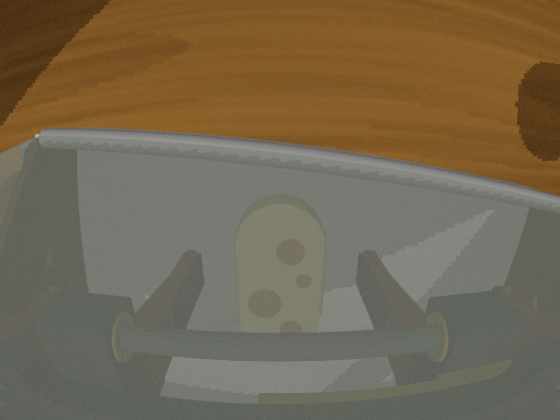

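The flap rests against the hand and the arepa sits midway between the fingers (columns 236–326, fingers at 203 and 358). I move 2 mm further in, go down 1 mm, and close.

Request:
servo_tool(moves="0.002 0 -0.001 0 0 0;0.002 0 -0.001 0 0 0;0.002 0 -0.001 0 0 0;0.002 0 -0.001 0 0 0;0.002 0 -0.001 0 0 0;0.002 0 -0.001 0 0 0;0.002 0 -0.001 0 0 0", hand=255)

```text
t: 11.28
ee_pos: [494.5, -246.7, 35.6]
orientation: [-1.571, -0.0, -0.001]
ft_force: [0.7, -1.5, 4.4]
width: 46.0
```

Request:
servo_tool(moves="0 0 0.015 0 0 0;-0.003 0 0.035 0 0 0;-0.007 0 0.055 0 0 0;-0.01 0 0.075 0 0 0;-0.01 0 0.095 0 0 0;-0.01 0 0.115 0 0 0;-0.01 0 0.135 0 0 0;-0.01 0 0.15 0 0 0")

```text
t: 12.28
ee_pos: [484.2, -246.6, 186.6]
orientation: [-1.571, -0.001, -0.001]
ft_force: [1.0, -0.3, -2.5]
width: 45.8
```

```bash
python3 - <<'E'
from h import *
o=obs();print(tob(o['ee_pos']))
c=grab('scene','scene9.png');c=grab('wrist','wrist9.png')
E
```

```text
{'t': np.float64(12.275), 'qpos': array([-0.493,  0.377,  1.854,  0.   ,  0.91 , -2.064]), 'ee_pos': array([ 484.226, -246.589,  186.61 ]), 'orientation': array([-1.571, -0.001, -0.001]), 'ft_force': array([ 0.955, -0.262, -2.485]), 'width': np.float64(45.837)}
(np.float64(-40.98958425472589), np.float64(-18.817400591805697))
```

View pics/scene9.png

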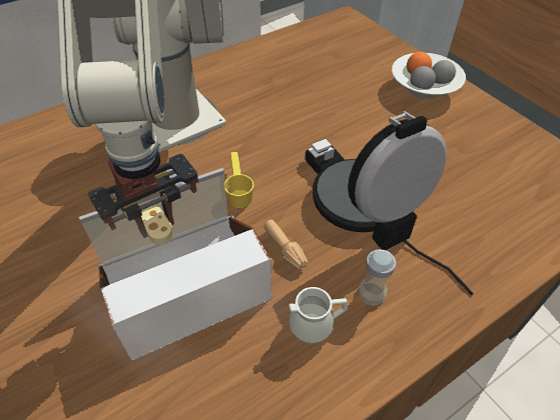

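View pics/wrist9.png

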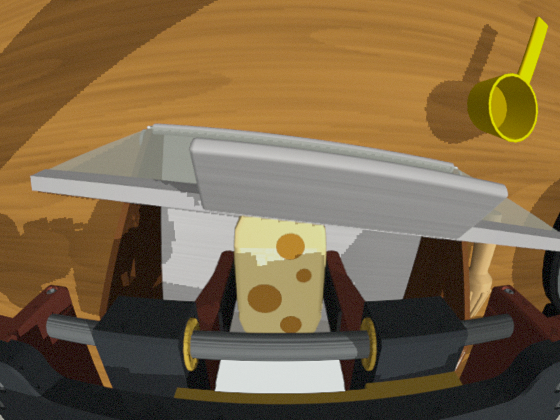

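Request:
servo_tool(moves="0 0 0.015 0 0 0;0 0 0.03 0 0 0;0 0 0.045 0 0 0;0 0 0.06 0 0 0;0 0 0.075 0 0 0;0 0 0.095 0 0 0;0 0 0.12 0 0 0;0 0 0.14 0 0 0")

```text
t: 13.38
ee_pos: [483.9, -246.5, 326.7]
orientation: [-1.571, 0.0, 0.0]
ft_force: [0.0, 0.1, -2.0]
width: 45.6
```

```bash
python3 - <<'E'
from h import *
o=obs()
c=grab('scene','scene10.png');c=grab('wrist','wrist10.png')
E
```

```text
{'t': np.float64(13.375), 'qpos': array([-0.493,  0.211,  1.726, -0.   ,  1.206, -2.064]), 'ee_pos': array([ 483.872, -246.532,  326.733]), 'orientation': array([-1.571,  0.   ,  0.   ]), 'ft_force': array([ 0.008,  0.138, -2.03 ]), 'width': np.float64(45.647)}
```

View pics/scene10.png

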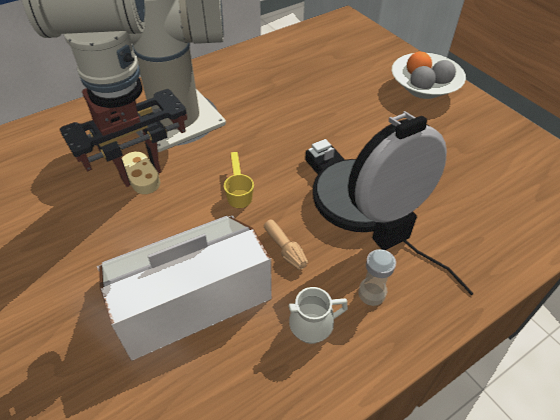

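View pics/wrist10.png

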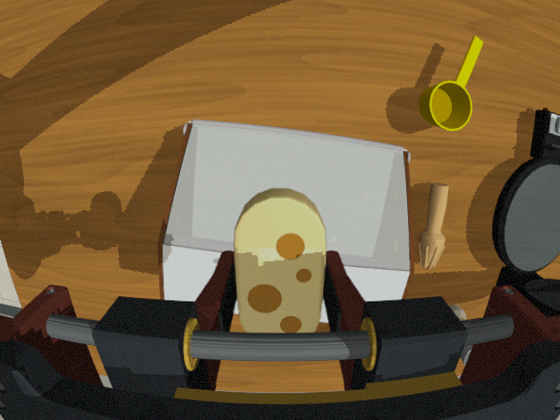

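```bash
cat >> h.py <<'E'
def wcloud(im,o):
    d=np.array(im['depth']);h,w=d.shape
    f=210/np.tan(np.radians(float(im['vertical_fov']))/2)
    u,v=np.meshgrid(np.arange(w),np.arange(h));dx=u-im['cx'];dy=v-im['cy'];r=np.hypot(dx,dy)+1e-9;th=r/f
    s=np.tan(th)
    P=np.stack([s*dx/r*d,-s*dy/r*d,-d],-1)
    T=np.array(im['T_tool_cam']);Rt=R.from_rotvec(o['orientation']).as_matrix()
    W=(P@T[:3,:3].T+T[:3,3])@Rt.T+o['ee_pos'];W[d==0]=np.nan
    return W
E
python3 - <<'E'
from h import *
o=obs();im=grab('wrist');W=wcloud(im,o)
for p in [(280,215),(280,240),(250,250),(310,250),(280,270),(280,290),(280,310),(280,325)]: print(p,at(W,*p,2))
Q=W[225:325,246:316].reshape(-1,3);Q=Q[~np.isnan(Q).any(1)];Q=Q[abs(Q[:,2]-np.median(Q[:,2]))<15]
c=np.linalg.lstsq(np.c_[Q[:,:2]-o['ee_pos'][:2],np.ones(len(Q))],Q[:,2],rcond=None)[0];print('slope,z',c,'rel tcp',c[2]-o['ee_pos'][2],Q.min(0),Q.max(0))
E
```

```text
{'t': np.float64(13.475), 'qpos': array([-0.493,  0.21 ,  1.724, -0.   ,  1.204, -2.064]), 'ee_pos': array([ 484.884, -247.061,  327.858]), 'orientation': array([-1.573, -0.002, -0.003]), 'ft_force': array([ 0.176, -0.656, -1.004]), 'width': np.float64(45.74)}
(280, 215) [ 446.6718 -246.1785  326.5112]
(280, 240) [ 459.2348 -246.1587  326.9531]
(250, 250) [ 464.41   -260.7827  326.6669]
(310, 250) [ 464.5709 -231.5569  326.3499]
(280, 270) [ 475.3959 -246.1338  326.7387]
(280, 290) [ 487.4245 -246.1137  326.6784]
(280, 310) [ 499.8396 -246.0914  326.5779]
(280, 325) [ 509.6371 -246.0747  326.9729]
slope,z [  0.0042  -0.0015 326.7165] rel tcp -1.1416048950983964 [ 451.1816 -264.8696  324.4406] [ 510.9919 -226.5956  328.882 ]
```

Request:
servo_tool(moves="0.02 0.05 0 0 0 -1;0.02 0.11 0 0 0 -2;0.02 0.17 0 0 0 -4;0.02 0.23 0 0 0 -4;0.02 0.29 -0.02 0 0 -4;0.02 0.35 -0.04 0 0 -4;0.02 0.41 -0.06 0 0 -4;0.02 0.47 -0.08 0 0 -4")

```text
t: 14.52
ee_pos: [503.2, 222.2, 244.6]
orientation: [-1.571, 0.056, -0.054]
ft_force: [0.6, -0.2, -1.5]
width: 45.7
```

Request:
servo_tool(moves="0.01 0.001 -0.03 0 0 0;0.02 0.001 -0.06 0 0 0;0.03 0.001 -0.09 0 0 0;0.037 0.001 -0.12 0 0 0;0.037 0.001 -0.135 0 0 0;0.037 0.001 -0.145 0 0 0;0.037 0.001 -0.145 0 0 0")

```text
t: 15.4
ee_pos: [540.7, 221.4, 100.9]
orientation: [-1.571, 0.056, -0.054]
ft_force: [0.3, 0.3, -0.9]
width: 46.0
```

```bash
python3 - <<'E'
from h import *
o=obs()
c=grab('scene','scene11.png');im=grab('wrist','wrist11.png')
W=wcloud(im,o)
m=(W[...,2]>44)&(W[...,2]<56);print(m.sum(),np.nanmedian(W[m],0))
np.savez('pics/w11.npz',W=W,px=im['pixels'])
E
```

```text
{'t': np.float64(15.4), 'qpos': array([ 0.368,  0.557,  1.803,  0.   ,  0.783, -1.133]), 'ee_pos': array([540.657, 221.434, 100.895]), 'orientation': array([-1.571,  0.056, -0.054]), 'ft_force': array([ 0.302,  0.31 , -0.883]), 'width': np.float64(45.998)}
46821 [499.2981 230.1322  49.5758]
```

View pics/scene11.png

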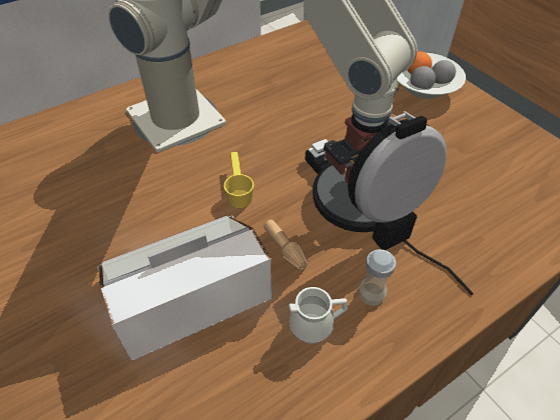

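View pics/wrist11.png

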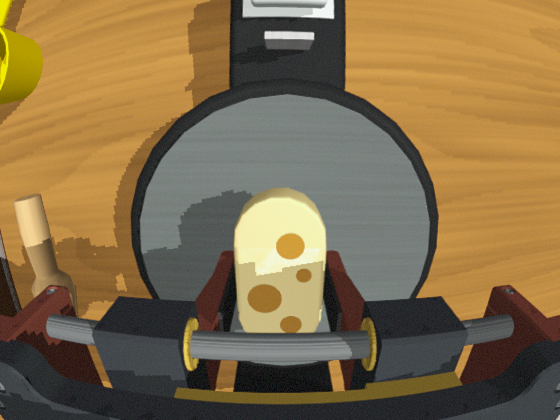

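Request:
servo_tool(moves="0.001 0.002 -0.009 0 0 0;0.001 0.002 -0.016 0 0 0;0.001 0.002 -0.022 0 0 0;0.001 0.002 -0.025 0 0 0;0.001 0.002 -0.026 0 0 0;0.001 0.002 -0.0265 0 0 0")

```text
t: 16.25
ee_pos: [542.3, 223.6, 74.7]
orientation: [-1.57, 0.055, -0.055]
ft_force: [-0.1, -0.3, -1.5]
width: 46.0
```

Request:
servo_tool(moves="0 0 -0.0005 0 0 0;0 0 -0.001 0 0 0;0 0 -0.001 0 0 0;0 0 -0.001 0 0 0")

```text
t: 16.75
ee_pos: [542.2, 223.6, 73.7]
orientation: [-1.57, 0.055, -0.055]
ft_force: [0.9, -0.0, -0.4]
width: 45.8
```

```bash
python3 - <<'E'
from h import *
o=obs()
im=grab('wrist','wrist12.png');W=wcloud(im,o)
print(at(W,280,260,3),at(W,280,300,3),at(W,200,200,3),at(W,370,200,3),at(W,285,150,3))
E
```

```text
{'t': np.float64(16.75), 'qpos': array([ 0.371,  0.603,  1.805, -0.   ,  0.734, -1.13 ]), 'ee_pos': array([542.182, 223.557,  73.724]), 'orientation': array([-1.57 ,  0.055, -0.055]), 'ft_force': array([ 0.86 , -0.004, -0.359]), 'width': np.float64(45.805)}
[527.4685 225.417   72.2043] [550.5946 223.8965  72.4527] [499.6773 184.1078  50.4445] [506.1218 276.2043  50.167 ] [476.4612 231.5306  50.2063]
```

Request:
servo_tool(moves="0 0 -0.0005 0 0 0;0 0 -0.0008 0 0 0;0 0 -0.0008 0 0 0")

```text
t: 17.18
ee_pos: [542.2, 223.6, 73.5]
orientation: [-1.57, 0.055, -0.055]
ft_force: [-1.9, -0.6, 6.4]
width: 45.7
```

Request:
servo_tool(moves="0 0 0 0 0 0;0 0 0 0 0 0;0 0 0 0 0 0;0 0 0 0 0 0;0 0 0 0 0 0;0 0 0 0 0 0;0 0 0 0 0 0", hand=0)

```text
t: 18.05
ee_pos: [542.2, 223.6, 72.9]
orientation: [-1.57, 0.055, -0.055]
ft_force: [0.1, -0.1, 0.3]
width: 87.8
```

Request:
servo_tool(moves="0 0 0.02 0 0 0;-0.005 0 0.07 0 0 0;-0.02 0 0.12 0 0 0;-0.03 0 0.18 0 0 0;-0.03 0 0.24 0 0 0;-0.03 0 0.3 0 0 0;-0.03 0 0.36 0 0 0;-0.03 0 0.36 0 0 0")

```text
t: 19.05
ee_pos: [513.5, 224.1, 440.0]
orientation: [-1.565, 0.047, -0.063]
ft_force: [0.6, -1.3, 0.1]
width: 88.0
```

```bash
python3 - <<'E'
from h import *
o=obs()
im=grab('wrist','wrist13.png');W=wcloud(im,o);grab('scene','scene13.png')
np.savez('pics/w13.npz',W=W,px=im['pixels'])
E
```

```text
{'t': np.float64(19.05), 'qpos': array([ 0.39 ,  0.153,  1.545,  0.   ,  1.432, -1.111]), 'ee_pos': array([513.512, 224.131, 440.026]), 'orientation': array([-1.565,  0.047, -0.063]), 'ft_force': array([ 0.583, -1.334,  0.134]), 'width': np.float64(87.955)}
```

View pics/wrist13.png

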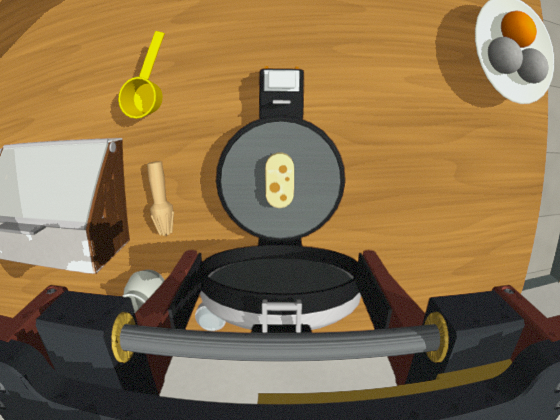

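View pics/scene13.png

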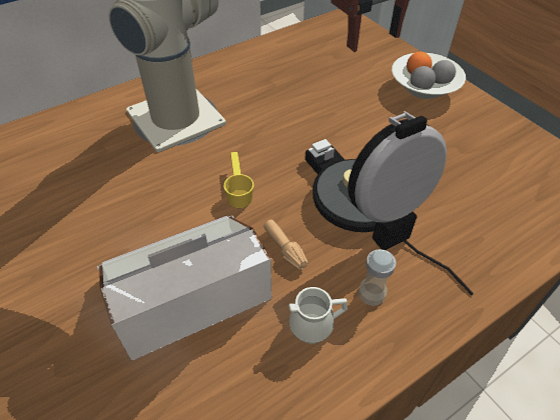

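Request:
servo_tool(moves="0.05 -0.003 -0.01 0 0 0;0.1 -0.006 -0.02 0 0 0;0.15 -0.01 -0.02 0 0 0;0.187 -0.012 -0.02 0 0 0;0.187 -0.012 -0.03 0 0 0;0.187 -0.012 -0.05 0 0 0;0.187 -0.012 -0.07 0 0 0;0.187 -0.012 -0.07 0 0 0", hand=255)

```text
t: 20.15
ee_pos: [697.3, 211.5, 360.1]
orientation: [-1.572, 0.058, -0.051]
ft_force: [0.4, 1.1, 0.3]
width: 11.4
```

```bash
python3 - <<'E'
from h import *
o=obs()
im=grab('wrist','wrist14.png');W=wcloud(im,o);grab('scene','scene14.png');s=grab('top','top14.png')
np.savez('pics/w14.npz',W=W,px=im['pixels'])
G=np.array([547.,223.]);gx=np.array([.997,-.076])
print('x_g',(o['ee_pos'][:2]-G)@gx)
E
```

```text
{'t': np.float64(20.15), 'qpos': array([ 0.278,  0.49 ,  1.251,  0.   ,  1.406, -1.223]), 'ee_pos': array([697.272, 211.49 , 360.089]), 'orientation': array([-1.572,  0.058, -0.051]), 'ft_force': array([0.434, 1.055, 0.339]), 'width': np.float64(11.405)}
x_g 150.69564739340024
```

View pics/wrist14.png

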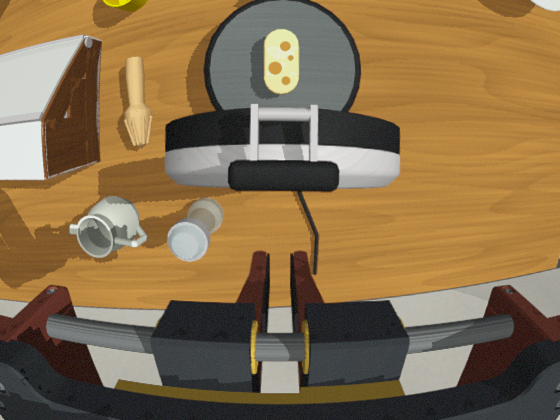

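View pics/scene14.png

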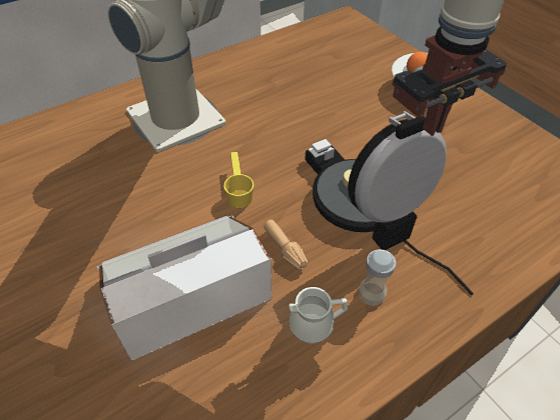

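```bash
python3 - <<'E'
from h import *
W=np.load('pics/w14.npz')['W'];G=np.array([547.,223.]);gx=np.array([.997,-.076]);gy=np.array([.076,.997])
for p in [(283,165),(283,175),(283,185),(235,175),(335,175),(260,155),(285,113),(200,165),(200,182),(380,165),(200,130)]:
    q=at(W,*p,1);print(p,q,'g',(q[:2]-G)@gx,(q[:2]-G)@gy,q[2])
E
```

```text
(283, 165) [640.9445 217.8704 324.9365] g 94.05247820241694 2.0255786252391186 324.9364627935516
(283, 175) [646.3873 217.5001 326.6398] g 99.50707993204945 2.0700681428923824 326.63982176894586
(283, 185) [651.844  217.1317 327.2544] g 104.97547422791439 2.1174288963921812 327.2544142449635
(235, 175) [644.3413 190.9363 326.612 ] g 99.48616876941453 -24.56958875909421 326.6119694836723
(335, 175) [648.2239 246.5848 325.8413] g 99.1277487550536 31.207016231131256 325.84125523230375
(260, 155) [637.1571 203.9998 302.2724] g 91.33061663724139 -12.091247097769385 302.27236207173104
(285, 113) [612.2645 221.0334 315.6123] g 65.21819804997745 2.9994228240050083 315.61227791040915
(200, 165) [641.9783 161.7707 289.3667] g 99.3467922037062 -53.82725325209766 289.3667289769669
(200, 182) [655.5496 157.8113 279.4738] g 113.17832368434223 -56.743321872207105 279.4737593289789
(380, 165) [651.3603 287.1483 280.433 ] g 99.17192598401334 71.8871920091236 280.43304992831906
(200, 130) [618.4574 163.2862 284.3869] g 75.78130073366053 -54.103852156929534 284.38688811350687
```

Request:
servo_tool(moves="0 0 -0.025 0 0 0;0 0 -0.05 0 0 0;-0.005 0 -0.06 0 0 0;-0.015 0.001 -0.06 0 0 0;-0.025 0.002 -0.06 0 0 0;-0.038 0.003 -0.06 0 0 0;-0.05 0.004 -0.061 0 0 0;-0.064 0.005 -0.063 0 0 0")

```text
t: 21.3
ee_pos: [634.6, 216.8, 300.5]
orientation: [-1.569, 0.054, -0.056]
ft_force: [3.0, 0.7, -0.3]
width: -0.1
```

Request:
servo_tool(moves="-0.021 0.002 -0.006 0 0 0;-0.041 0.003 -0.014 0 0 0;-0.059 0.004 -0.024 0 0 0;-0.077 0.006 -0.035 0 0 0;-0.093 0.007 -0.048 0 0 0;-0.108 0.008 -0.062 0 0 0;-0.122 0.009 -0.078 0 0 0;-0.134 0.01 -0.095 0 0 0")

```text
t: 22.3
ee_pos: [500.3, 226.8, 205.1]
orientation: [-1.569, 0.054, -0.056]
ft_force: [2.0, 1.3, 1.1]
width: 0.3
```

```bash
python3 - <<'E'
from h import *
o=obs();G=np.array([547.,223.]);gx=np.array([.997,-.076])
print((o['ee_pos'][:2]-G)@gx)
grab('scene','scene15.png')
E
```

```text
{'t': np.float64(22.3), 'qpos': array([ 0.404,  0.36 ,  1.828,  0.   ,  0.953, -1.097]), 'ee_pos': array([500.321, 226.842, 205.068]), 'orientation': array([-1.569,  0.054, -0.056]), 'ft_force': array([1.973, 1.345, 1.081]), 'width': np.float64(0.262)}
-46.830950445797214
```

View pics/scene15.png

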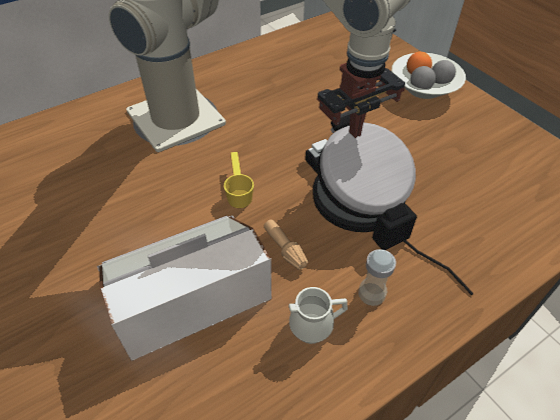

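Request:
servo_tool(moves="-0.009 0.001 -0.019 0 0 0;-0.017 0.001 -0.038 0 0 0;-0.024 0.002 -0.056 0 0 0;-0.026 0.002 -0.068 0 0 0;-0.028 0.002 -0.073 0 0 0;-0.028 0.002 -0.078 0 0 0;-0.028 0.002 -0.081 0 0 0")

```text
t: 23.22
ee_pos: [472.7, 228.6, 123.8]
orientation: [-1.57, 0.056, -0.054]
ft_force: [-2.9, 1.0, 3.1]
width: 0.2
```

```bash
python3 - <<'E'
from h import *
o=obs();W=cloud(grab('scene','scene16.png'))
for p in [(350,190),(380,190),(365,205)]:print(at(W,*p,2))
E
```

```text
{'t': np.float64(23.225), 'qpos': array([ 0.428,  0.453,  1.926,  0.   ,  0.763, -1.074]), 'ee_pos': array([472.674, 228.559, 123.774]), 'orientation': array([-1.57 ,  0.056, -0.054]), 'ft_force': array([-2.862,  1.017,  3.115]), 'width': np.float64(0.219)}
[576.4815 165.1039 105.1994]
[614.369  219.6249 105.4793]
[627.9325 165.5953 103.0159]
```

View pics/scene16.png

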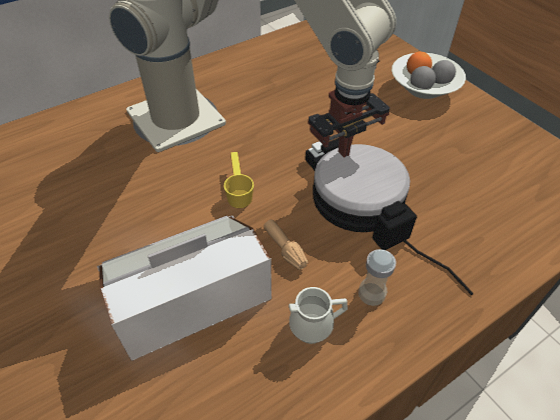

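Request:
servo_tool(moves="0 0 -0.001 0 0 0;0 0 -0.002 0 0 0;0 0 -0.0025 0 0 0;0 0 -0.0025 0 0 0")

```text
t: 23.78
ee_pos: [472.6, 228.6, 122.3]
orientation: [-1.57, 0.056, -0.054]
ft_force: [-6.7, -0.8, 15.6]
width: 0.8
```

Request:
servo_tool(moves="0 0 0.01 0 0 0;0 0 0.03 0 0 0;0 0 0.06 0 0 0;0 0 0.1 0 0 0;-0.03 -0.03 0.15 0 0 0;-0.06 -0.08 0.19 0 0 0;-0.09 -0.14 0.2 0 0 0;-0.1 -0.2 0.2 0 0 0")

```text
t: 24.78
ee_pos: [375.3, 39.9, 322.1]
orientation: [-1.57, 0.051, -0.056]
ft_force: [1.3, -0.5, 0.6]
width: 0.3
```

```bash
python3 - <<'E'
from h import *
o=obs();W=cloud(grab('scene','scene17.png'))
for p in [(350,190),(380,190),(365,205)]:print(at(W,*p,2))
W=cloud(grab('top','top17.png'))
z=W[195:250,145:210].reshape(-1,3);z=z[(z[:,2]>95)&(z[:,2]<130)]
c=np.linalg.lstsq(np.c_[z[:,:2]-[547,223],np.ones(len(z))],z[:,2],rcond=None)[0];print('lid plane',c)
im0=np.load('pics/top0.npz');W0=cloud(im0);z=W0[195:250,145:210].reshape(-1,3);z=z[(z[:,2]>95)&(z[:,2]<130)]
c=np.linalg.lstsq(np.c_[z[:,:2]-[547,223],np.ones(len(z))],z[:,2],rcond=None)[0];print('lid plane at start',c)
E
```

```text
{'t': np.float64(24.775), 'qpos': array([ 0.075, -0.07 ,  2.044, -0.001,  1.165, -1.428]), 'ee_pos': array([375.263,  39.871, 322.121]), 'orientation': array([-1.57 ,  0.051, -0.056]), 'ft_force': array([ 1.284, -0.529,  0.637]), 'width': np.float64(0.259)}
[578.5195 163.8416 107.2924]
[615.1975 219.4044 107.4996]
[628.8358 165.0399 104.8546]
lid plane [ -0.0065  -0.0001 108.8334]
lid plane at start [ -0.0069  -0.0002 108.8563]
```

View pics/scene17.png

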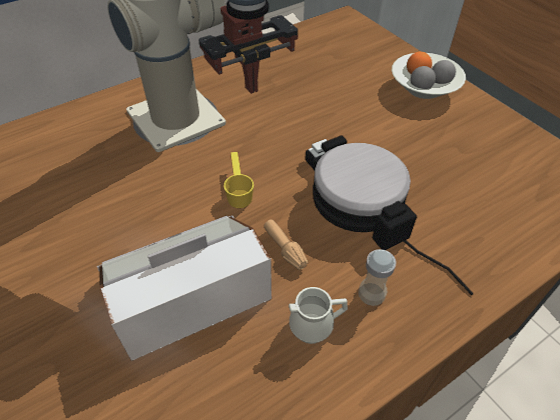

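View pics/top17.png

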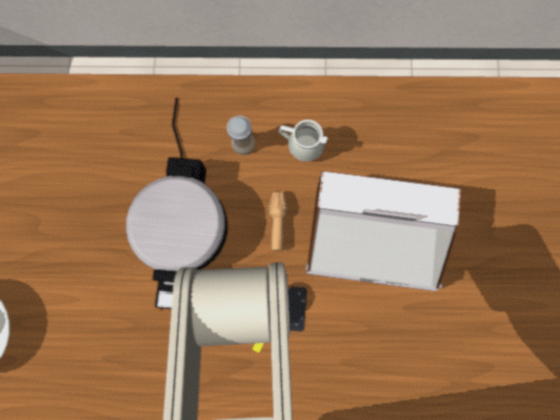

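The lid's plane matches its latched start pose to within 0.001 rad and holds with nothing touching it. The flap is shut, the bin is empty, and the bystanders that are in view have not moved. I'll check that the lid stays put for a second, then hand in.

Request:
servo_tool(moves="0 0 0 0 0 0;0 0 0 0 0 0;0 0 0 0 0 0;0 0 0 0 0 0;0 0 0 0 0 0;0 0 0 0 0 0;0 0 0 0 0 0;0 0 0 0 0 0")

```text
t: 25.88
ee_pos: [376.1, 41.1, 320.8]
orientation: [-1.57, 0.055, -0.055]
ft_force: [0.5, -0.7, -0.7]
width: 0.5
```

```bash
python3 - <<'E'
from h import *
o=obs();W=cloud(grab('scene','scene18.png'))
for p in [(350,190),(380,190),(365,205)]:print(at(W,*p,2))
S0=cloud(np.load('pics/scene0.npz'))
for p in [(239,182),(285,240),(312,300),(380,260)]: print(at(W,*p,2)-at(S0,*p,2))
print(ctrl.close_job())
E
```

```text
{'t': np.float64(25.875), 'qpos': array([ 0.077, -0.065,  2.042, -0.   ,  1.164, -1.423]), 'ee_pos': array([376.07 ,  41.071, 320.848]), 'orientation': array([-1.57 ,  0.055, -0.055]), 'ft_force': array([ 0.467, -0.737, -0.742]), 'width': np.float64(0.455)}
[577.379  164.3779 106.5272]
[614.8268 219.2138 107.2538]
[628.8848 165.1026 104.5393]
[ 0.7325 -0.9944  1.3715]
[-1.4707  0.7913 -0.141 ]
[ 0.2925 -0.6829 -0.74  ]
[ 0.0332 -0.218  -0.1796]
the job is handed in; nothing more can be done
None
```

The job is done and handed in at about 26 s, with every step carried out in the order asked.

- **Lid release:** I pressed the button until the lid sprang fully open. The push went slightly past what was needed: the wrist read about 25 N as the button met its stop.
- **Arepa out of the bin:** I drew the flap forward from behind its pull and held it open with the fingers and gripper body. I gripped the arepa at 46 mm and lifted it out, and the flap shut behind it.
- **Placing:** I lowered the arepa flat to contact about 6 mm forward of the plate's centre before opening the fingers. Contact was about 6 N. A picture after release shows it lying flat near the middle.
- **Shutting the lid:** I pushed the lid over from behind and pressed it down past 0, at about 16 N on the last reading.

**Last checks:**
- **Lid:** its plane matched the latched starting pose to within 0.001 rad, and it stayed shut for about a second with nothing touching it.
- **Flap:** shut, with the bin empty.
- **Bystanders:** spot depth checks moved under 2 mm, which is within measurement noise.
- **Hand:** clear of everything.

No check failed or disagreed. The arepa itself could not be seen once the lid was shut.

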